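# Set out the tea things on the slate board

## Task

Please set out the tea things on the slate board: the sugar pot in the middle of the blue coaster with its wooden lid on top, the white mug in the middle of the yellow coaster, and the green tea tin in the middle of the board, midway between them and squared up with the board. Set the pot and the mug down gently, leave everything upright, and do not disturb the terracotta mug, the pepper mill or the spice jar.

Things in the scene. Friction and masses are not known exactly. Their poses are not given: they have to be found in the camera images.
- board: fixed black slate serving board lying on the worktop, 340 mm long (its own x) by 100 mm wide (its own y), 12 mm thick. Origin: centre of its underside (worktop level); z up.
- coaster_blue: round blue coaster fixed to the slate board on its long centreline, 125 mm from the board's centre; diameter 84 mm, 5 mm thick. At either end of the board, the yellow one at the other. Origin: centre of its underside, i.e. on the board's top, 12 mm above the worktop; its top is 17 mm above the worktop.
- coaster_yellow: round yellow coaster, the same size and mounting as the blue one, at the other end of the board. Origin: centre of its underside, 12 mm above the worktop.
- sugar_pot: blue-grey stoneware sugar pot, an open cylinder of 62 mm outside diameter, 62 mm high, wall 5 mm, no handle, standing on the worktop, about 0.24 kg. Origin: centre of its underside; z up.
- pot_lid: wooden lid of the sugar pot, lying on the worktop right way up: a pale flat disc of 66 mm diameter and 10 mm thickness (flat underside, no plug) with a dark cylindrical knob of 24 mm diameter rising from 10 to 36 mm above the underside. Origin: centre of its underside; z up. About 0.06 kg.
- mug_white: white upright mug, 85 mm high, outside diameter 62 mm (58 at the foot), wall 4 mm, open at the top; a loop handle on its own +y side reaches 60 mm from the axis, between 17 and 73 mm high, so grip the body across its own x. Origin: centre of the underside; z up. About 0.26 kg.
- tea_tin: green square tea tin with a silvery closed top, 50 by 50 mm and 90 mm high, about 0.2 kg, standing on the worktop. Origin: centre of its underside; x and y square to its sides, z up.
- mug_terracotta: bystander, to be left alone: orange-brown terracotta upright mug, 85 mm high, outside diameter 62 mm (58 at the foot), wall 4 mm, open at the top; a loop handle on its own +y side reaches 60 mm from the axis, between 17 and 73 mm high, so grip the body across its own x. Origin: centre of the underside; z up.
- pepper_mill: bystander, to be left alone: dark wooden turned pepper mill, 140 mm high, 54 mm across at the foot. Origin: centre of the underside.
- spice_jar: bystander, to be left alone: amber glass jar with a red cap, 48 mm diameter, 90 mm high. Origin: centre of the underside.
Not all that is in view belongs to the job. Leave any pink look-alike of the pot_lid alone.

How it is judged (in metres and radians):
At the end, for the whole second after the job is handed in: Pot on blue and white mug on yellow coaster, within 12 mm of centre; lid flat on pot within 10 mm; tin on board within 15 mm of its centre, square within 0.22 rad; all upright (0.12 rad), released, at rest; bystanders within 20 mm of their start, upright (0.15 rad) (horizontal distance between sugar_pot and coaster_blue below 0.012 m and z of sugar_pot in the frame of coaster_blue between 0.001 and 0.009 m and horizontal distance between mug_white and coaster_yellow below 0.012 m and z of mug_white in the frame of coaster_yellow between 0.001 and 0.009 m and horizontal distance between pot_lid and sugar_pot below 0.01 m and z of pot_lid in the frame of sugar_pot between 0.058 and 0.066 m and horizontal distance between tea_tin and board below 0.015 m and z of tea_tin in the frame of board between 0.008 and 0.016 m and (angle between the x axis of tea_tin and the x axis of board, either way round below 0.22 rad or angle between the x axis of tea_tin and the y axis of board, either way round below 0.22 rad) and angle between each of sugar_pot, pot_lid, mug_white, tea_tin's own z axis and vertical below 0.12 rad and linear speed of each of sugar_pot, pot_lid, mug_white, tea_tin below 0.02 m/s and angular speed of each of sugar_pot, pot_lid, mug_white, tea_tin below 0.2 rad/s and distance of each of mug_terracotta, pepper_mill, spice_jar from where it was at the start of the episode below 0.02 m and angle between each of mug_terracotta, pepper_mill, spice_jar's own z axis and vertical below 0.15 rad); the robot touches nothing.
It fails at once if the terracotta mug is pushed more than 20 mm or tipped (distance of mug_terracotta from where it was at the start of the episode above 0.02 m or angle between mug_terracotta's own z axis and vertical above 0.25 rad).
It fails at once if the pepper mill is pushed more than 20 mm or tipped (distance of pepper_mill from where it was at the start of the episode above 0.02 m or angle between pepper_mill's own z axis and vertical above 0.25 rad).
It fails at once if the spice jar is pushed more than 20 mm or tipped (distance of spice_jar from where it was at the start of the episode above 0.02 m or angle between spice_jar's own z axis and vertical above 0.25 rad).
It fails at once if the sugar pot is dropped or banged down on its coaster (over 40 N) (contact force between sugar_pot and coaster_blue above 40 N).
It fails at once if the white mug is dropped or banged down on its coaster (over 40 N) (contact force between mug_white and coaster_yellow above 40 N).
It also fails if it takes over 102 s, if anything falls off the work surface, if the arm or the gripper's body presses on something with over 40 N, if the wrist force passes 120 N, or if a joint passes its speed limit or range.

## Robot

A 7-joint arm with a two-finger parallel gripper is mounted at the origin on the work surface. World frame = base frame: x ahead of the robot, y to its left, z up, the work surface at z = 0. Lengths are in mm, angles in rad, forces in N, time in s.
With the tool pointing down it reaches from about 400 to 875 mm from the base axis. Payload 4.4 kg.
Tool frame: the origin (TCP) lies on the centre line of the jaws, within the pads' length; the fingertips stand 25 mm ahead of it and the grasp point (between the pads) lies 6 mm ahead of it (ctrl.finger_overhang is the distance from the TCP to the fingertips, in mm); z points along the fingers, y is the line along which they close (so a half turn about z gives the same grasp; the last joint's range is limited). The gripper opens to 85 mm and grips with 20 to 120 N. Pads are 22 mm wide; open, the fingers measure 114 mm over their backs; the gripper's body (76 mm by 85 mm) begins 54 mm behind the grasp point. The pads swing forward as they close: fully open they stand 13 mm farther back than shut.
Start: joints at [-1.213, 0.628, 0.038, 1.517, -0.027, 0.996, -0.02], TCP at [267.277, 592.52, 256.313] pointing down, gripper open.
Joint ranges: [-3.06, 3.06], [-0.37, 2.12], [-1.25, 1.32], [0.18, 2.47], [-1.1, 4.24], [0.23, 1.98], [-2.94, 2.94]. Speed limits (rad/s): [2.57, 2.57, 3.14, 3.14, 3.14, 3.14, 3.14].

## Interface

Orientations are given as [roll, pitch, yaw] about the fixed x, y, z axes, in that order (R = Rz(yaw) Ry(pitch) Rx(roll)).
In Python, from cell import ctrl gives the robot as it stands. The module is installed in compiled form; this text tells all that it offers.
- The arm moves only by the tool play_rows, never from a script. Its argument "targets" is a list of rows, each a list of 5 numbers: the closure, from 0 (fully open) to 1 (shut), then the shift along the tool's x, y, z in cm, then the turn about the tool's z in degrees. In form: [[gripper, dx, dy, dz, spin], ...]. A call has 1 to 10 rows; each row is the pose to reach, as a shift and turn from the pose commanded when the call began, along the tool's axes at that moment; what a row does not reach only later rows make up. A row lasts 1/10 s, in which the tool goes at most 50 mm and 8.59 degrees, less where a joint would pass 70% of its speed; a pose out of reach is approached as far as the arm can. A call with a gripper value outside its range is refused whole. The fingers move at their own pace and stop on an object; the grip force is fixed at half the most. Time passes only in rows, so rows that repeat a pose let the fingers close. It gives the time, the measured TCP pose, the force, the opening and the grip force at its end, in the units of the state.
- ctrl.read_state(): the state, without advancing time (a new reading comes with each control period).
- ctrl.get_image(name): name is "scene" or "top" or "wrist"; returns (picture, depth): 480x640x3 uint8, red, green, blue; 480x640 float32, mm along the optical axis (not along the pixel's ray), 0 where there is no reading.
- ctrl.calibration(name): a dict with "vfov" (degrees; the focal length in pixels is half the picture's height over the tangent of half this angle, whatever the lens; pixels are square), "cx", "cy" (the principal point, pixels), "extrinsics" (4x4, takes a point from camera to world coordinates); the wrist camera has in their place "mount" (4x4, takes a point from camera to tool coordinates, whose origin is the TCP and whose axes are the flange's). Camera axes: x right, y down, z forward; pixel columns grow to the right and rows downward; lengths in mm; the calibration is good to about 2 mm. A picture is of the moment at which its call begins: read the wrist's pose just before it. calibration takes no time and is no camera call.
- ctrl.finish_job(): hands the job in; it is judged then, once.
Trained networks look in the newest picture that a camera, given by its name, has taken for a name from the list of things; names that differ only in an ending like _2 or _b are one class to them, and where a whole thing is asked for, a point or a joint stands for the part that bears it (a point fixed in the world has none). Each returns a list of dicts, best first, with "confidence" (0 to 1); they miss things now and then, are a little off and sometimes report something else, mostly with a low value. They report only what shows in the picture. A call takes as long as a camera call. They do not tell look-alikes from the thing itself.
- ctrl.search_frame(camera, name): "bbox" ([left, top, right, bottom] in pixels, round what is visible of it).
- ctrl.trace(camera, name): "pixels" (480x640 bool, what is visible of it) and "bbox" ([left, top, right, bottom] in pixels, round what is visible of it).
The state is a dict: "clock": time; "qpos": joint angles; "qd": joint speeds; "tau": joint torques, N m; "eef_pos": TCP position; "tool_rot": TCP orientation; "force": force on the tool from outside, world axes, zero at the start; "torque": the same for the moment, N m; "width": finger opening in mm; "gripper_force": force on a finger pad.
Only numpy, scipy, OpenCV 4.12 (cv2) and the standard library are available. Lean on these libraries where they do the work, as an engineer would, in place of code of your own. Each camera call takes 0.05 s, during which the arm holds its last target. There are 200 camera calls.

## Working session

There is one attempt and no reset: what is moved stays moved. The work goes in short steps, Python scripts to look and compute and a tool call to move; the robot and the scene stay as the last step left them, time stands still between calls to the robot, and variables do not carry over. Pictures are saved under pics/ and viewed, at most 14 in all, crops included, and the job is handed in when it is done.

Besides the shell and the picture viewer there is one more tool, called after "Request:" by a JSON object that holds its "name" and its "arguments". play_rows: Moves the arm, as the interface text tells. Its arguments: {"type":"object","properties":{"targets":{"type":"array"}},"required":["targets"]}

```bash
mkdir -p pics; cat > h.py <<'E'
import numpy as np, cv2
from cell import ctrl
from scipy.spatial.transform import Rotation as R
def grab(name,fn=None):
    st=ctrl.read_state(); im,d=ctrl.get_image(name)
    if fn: cv2.imwrite('pics/'+fn,im[:,:,::-1])
    c=ctrl.calibration(name)
    if 'extrinsics' in c: T=np.array(c['extrinsics'])
    else:
        W=np.eye(4);W[:3,:3]=R.from_euler('xyz',st['tool_rot']).as_matrix();W[:3,3]=st['eef_pos'];T=W@np.array(c['mount'])
    f=240/np.tan(np.radians(c['vfov'])/2)
    v,u=np.mgrid[:480,:640]
    P=np.stack([(u-c['cx'])/f*d,(v-c['cy'])/f*d,d],-1)@T[:3,:3].T+T[:3,3]
    P[d<=0]=np.nan
    return im,d,P
E
python3 - <<'E'
from h import *
print(ctrl.read_state())
for n in ['top','scene']:
    im,d,P=grab(n,n+'1.png'); c=ctrl.calibration(n); print(n,c)
    for k in ['board','coaster_blue','coaster_yellow','sugar_pot','pot_lid','mug_white','tea_tin','mug_terracotta','pepper_mill','spice_jar']:
        for r in ctrl.trace(n,k)[:3]:
            p=P[r['pixels']]; zt=np.nanpercentile(p[:,2],95); t=p[p[:,2]>zt-6]
            print(k,round(r['confidence'],2),r['bbox'],'med',np.nanmedian(p,0).round(),'top',np.nanmean(t,0).round(1),'ext',(np.nanmax(t,0)-np.nanmin(t,0)).round())
E
```

```text
{'clock': 0.0, 'qpos': array([-1.2127775 ,  0.62931249,  0.03845867,  1.51837862, -0.0269939 ,
        0.99629665, -0.01999636]), 'qd': array([ 1.43282212e-04,  8.40428991e-05, -1.27059603e-03, -6.35606880e-04,
       -1.40959772e-04, -2.36999686e-04, -1.05289555e-03]), 'tau': array([ 1.02844882e-03, -5.63398218e+01,  1.22696355e+00, -1.93442702e+01,
        1.11412266e-02,  1.05730584e-02,  4.99842940e-06]), 'eef_pos': array([267.05372176, 591.97015081, 255.40775405]), 'tool_rot': array([-3.13971640e+00,  3.82005513e-05,  2.71776706e+00]), 'force': array([-0.29140048,  0.50462544, -0.20166599]), 'torque': array([ 0.03459457,  0.00554127, -0.02143482]), 'gripper_force': 0.0, 'width': 85.44120716984567}
top {'vfov': 48.66670669063645, 'cx': 328.4130642418587, 'cy': 231.40086867869883, 'extrinsics': array([[-1.11773571e-02, -9.91558880e-01,  1.29174510e-01,
         4.21883537e+02],
       [-9.99750780e-01,  1.35782051e-02,  1.77203564e-02,
         3.43574412e+01],
       [-1.93247347e-02, -1.28944250e-01, -9.91463532e-01,
         1.12711681e+03],
       [ 0.00000000e+00,  0.00000000
[... 2593 characters left out ...]
.] top [706.6 343.5  36.8] ext [25. 23.  9.]
pot_lid 0.82 [450.8, 251.4, 482.0, 281.9] med [583. 328.  12.] top [576.8 331.4  37.1] ext [23. 23. 10.]
mug_white 0.82 [238.3, 257.7, 276.6, 307.9] med [687. -86.  57.] top [679.1 -85.9  85. ] ext [61. 61. 10.]
tea_tin 0.66 [176.3, 248.1, 211.0, 299.2] med [ 693. -207.   77.] top [ 679.2 -213.8   91. ] ext [53. 52.  9.]
mug_terracotta 0.6 [144.1, 149.7, 178.9, 192.5] med [ 432. -353.   60.] top [ 419.6 -356.9   84.4] ext [64. 60. 10.]
pepper_mill 0.89 [401.2, 252.6, 433.9, 311.0] med [677. 219.  89.] top [666.3 222.6 135.2] ext [35. 34. 11.]
spice_jar 0.87 [451.7, 179.0, 483.1, 221.4] med [439. 330.  63.] top [425.2 333.7  91.1] ext [44. 43.  8.]
```

```bash
python3 - <<'E'
from h import *
im=cv2.imread('pics/top1.png')
a=cv2.resize(im[140:330,110:560],(800,338),interpolation=cv2.INTER_CUBIC)
b=cv2.resize(im[150:250,125:265],(364,260),interpolation=cv2.INTER_CUBIC)
s=cv2.imread('pics/scene1.png'); c=cv2.resize(s[240:350,425:560],(319,260),interpolation=cv2.INTER_CUBIC)
o=np.zeros((600,800,3),np.uint8);o[:338]=a;o[339:599,:364]=b;o[339:599,400:719]=c
cv2.imwrite('pics/crop1.png',o)
E
```

```text
(no output)
```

View pics/crop1.png

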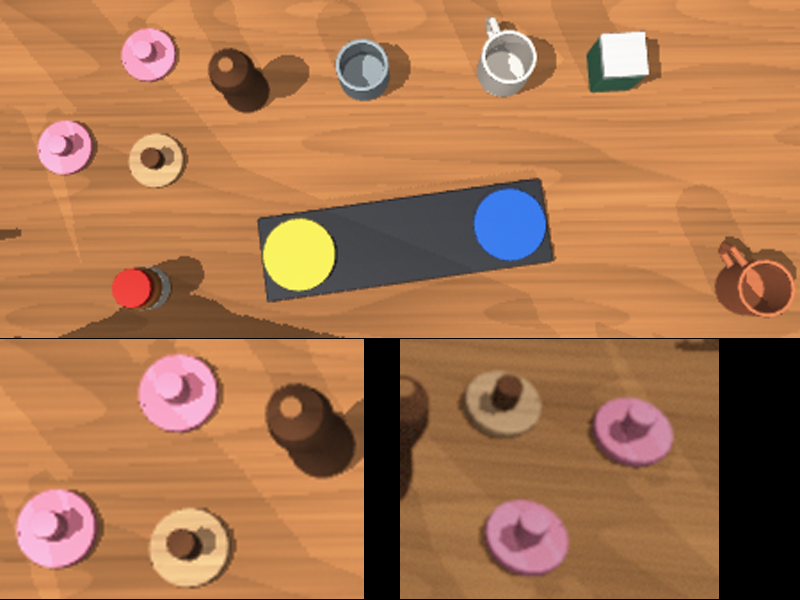

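View pics/top1.png

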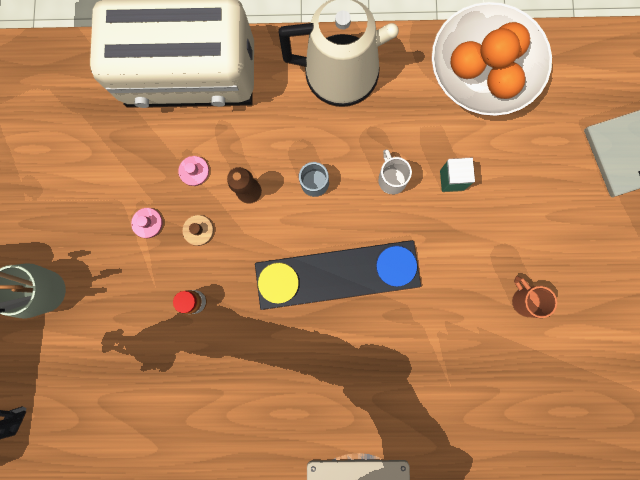

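Three lid-shaped things appear in the top picture. The tan disc with the dark knob at (197,230) fits "pale wood, dark knob". The ones at (193,170) and (146,222) are pink look-alikes, and the enlarged crop confirms this. White mug is at (396,173), terracotta at (537,300), pot at (314,179) and tin at (459,173).

```bash
cat >> h.py <<'E'
def go(x,y,z,yaw):
    s=ctrl.read_state(); M=R.from_euler('xyz',s['tool_rot']).as_matrix()
    d=M.T@(np.array([x,y,z])-s['eef_pos']); dy=(s['tool_rot'][2]-yaw+np.pi)%(2*np.pi)-np.pi
    print('pos',s['eef_pos'].round(1),'rot',s['tool_rot'].round(3),'cm',(d/10).round(2),'spin',np.degrees(dy).round(1),'tilt',s['tool_rot'][:2].round(3))
E
python3 - <<'E'
from h import *
for n in ['top','scene']:
    im,d,P=grab(n)
    p=P.reshape(-1,3)
    c=np.array([677,-85]); r=np.hypot(*(p[:,:2]-c).T); h=p[(r>36)&(r<64)&(p[:,2]>30)&(p[:,2]<76)]
    v=np.median(h[:,:2],0)-c; print(n,'handle',len(h),v,np.degrees(np.arctan2(v[1],v[0])))
    t=p[(np.hypot(*(p[:,:2]-[677,-213]).T)<50)&(p[:,2]>86)]
    print('tin',cv2.minAreaRect(t[:,:2].astype(np.float32)))
    b=p[(np.abs(p[:,0]-478)<110)&(np.abs(p[:,1]-36)<190)&(p[:,2]>7)&(p[:,2]<25)]
    print('board',cv2.minAreaRect(b[:,:2].astype(np.float32)))
print(ctrl.calibration('wrist'))
go(675,83,220,1.70)
E
```

```text
top handle 58 [44.89845107 16.83697924] 20.55611245192038
tin ((676.4449462890625, -212.60162353515625), (50.94664001464844, 51.34482955932617), 2.2798733711242676)
board ((470.1148681640625, 44.459136962890625), (363.68463134765625, 208.98228454589844), 87.2389907836914)
scene handle 94 [51.00747089 14.66182366] 16.037013063563975
tin ((677.6568603515625, -215.1212615966797), (53.44517135620117, 50.89875030517578), 3.3127522468566895)
board ((477.21649169921875, 20.981597900390625), (159.01324462890625, 374.64263916015625), 14.867782592773438)
{'vfov': 68.50955979842587, 'cx': 323.53688279990814, 'cy': 245.97256764883375, 'mount': array([[-1.24535360e-04, -9.49306473e-01, -3.14352040e-01,
         8.11758723e+01],
       [ 9.99999225e-01,  2.71256094e-04, -1.21532671e-03,
         1.17894157e+00],
       [ 1.23898741e-03, -3.14351948e-01,  9.49305703e-01,
        -1.17278810e+02],
       [ 0.00000000e+00,  0.00000000e+00,  0.00000000e+00,
         1.00000000e+00]])}
pos [267.3 592.5 256.3] rot [ 3.142 -0.     2.718] cm [-58.12 -29.68   3.63] spin 58.3 tilt [ 3.142 -0.   ]
```

Request:
{"name": "play_rows", "arguments": {"targets": [[0,-4,-2,0.2,8],[0,-8.5,-4.3,0.5,16],[0,-13,-6.6,0.8,24],[0,-17.5,-9,1.1,32],[0,-22,-11.3,1.4,40],[0,-26.5,-13.6,1.7,48],[0,-31,-15.8,2,54],[0,-35.5,-18.1,2.3,58.3],[0,-40,-20.4,2.5,58.3],[0,-44,-22.5,2.7,58.3]]}}

```text
clock: 2.2
eef_pos: [576.8, 205.3, 229.4]
tool_rot: [3.141, -0.0, 1.701]
force: [0.5, 0.5, -0.2]
width: 85.5
gripper_force: 0.0
```

```bash
python3 -c "
from h import *
go(675.5,83,200,1.70)"
```

```text
pos [576.8 205.3 229.4] rot [ 3.141 -0.     1.701] cm [-13.4    8.2    2.93] spin 0.0 tilt [ 3.141 -0.   ]
```

Request:
{"name": "play_rows", "arguments": {"targets": [[0,-4,2.4,0.8,0],[0,-8,4.9,1.7,0],[0,-11.5,7,2.5,0],[0,-13.4,8.2,2.9,0],[0,-13.4,8.2,2.9,0],[0,-13.4,8.2,2.9,0]]}}

```text
clock: 2.8
eef_pos: [674.1, 84.3, 199.9]
tool_rot: [-3.141, -0.001, 1.699]
force: [-0.4, 0.6, 0.8]
width: 85.8
gripper_force: 0.0
```

```bash
cat >> h.py <<'E'
def fit(q):
    # algebraic circle fit
    A=np.c_[2*q,np.ones(len(q))]; s=np.linalg.lstsq(A,(q**2).sum(1),rcond=None)[0]
    return s[:2].round(1),np.sqrt(s[2]+s[0]**2+s[1]**2).round(1)
def ring(P,c,zlo,zhi,r=55):
    p=P.reshape(-1,3); q=p[(np.hypot(*(p[:,:2]-c).T)<r)&(p[:,2]>zlo)&(p[:,2]<zhi)]
    (x,y),rad=cv2.minEnclosingCircle(q[:,:2].astype(np.float32))
    return len(q),fit(q[:,:2]),(round(x,1),round(y,1),round(rad,1)),np.median(q[:,2]).round(1)
E
python3 - <<'E'
from h import *
im,d,P=grab('wrist','w1.png')
print(ring(P,np.array([675.5,83]),57,67))
for n in ['top','scene']: print(n,ring(grab(n)[2],np.array([675.5,83]),57,67))
E
```

```text
(1607, (array([676.9,  84.7]), np.float64(28.1)), (676.7, 84.3, 31.0), np.float64(61.4))
top (50, (array([674.8,  78.4]), np.float64(24.4)), (674.4, 62.2, 22.0), np.float64(61.7))
scene (280, (array([677. ,  81.1]), np.float64(28.3)), (676.4, 80.4, 31.8), np.float64(62.2))
```

View pics/w1.png

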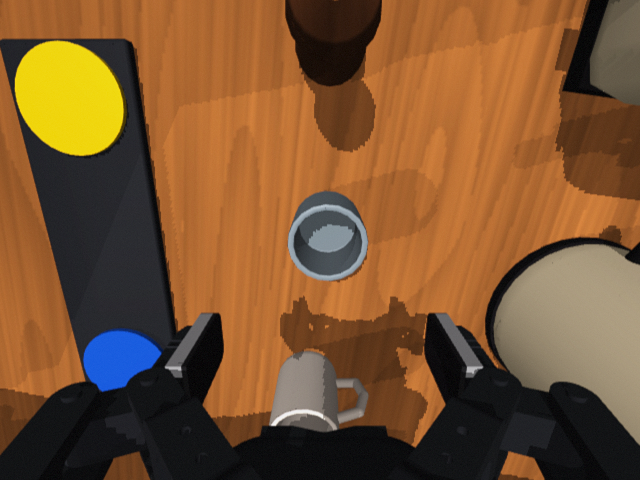

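The wrist view shows the pot at (328,243), nearly under the jaws, with the pepper mill at (333,40) well clear. I'm descending on the pot now.

```bash
python3 -c "
from h import *
go(676.3,83.8,46,1.70)"
```

```text
pos [673.7  86.5 200.5] rot [-3.141e+00 -1.000e-03  1.703e+00] cm [-0.32  0.22 15.45] spin 0.2 tilt [-3.141e+00 -1.000e-03]
```

```bash
cat >> h.py <<'E'
# commanded-pose tracker: readings are noisy, the commanded pose is not
import json
def load(): return json.load(open('cmd.json'))
def upd(*rows):
    # rows: last row (dx,dy,dz,spin) of each call made
    x,y,z,w=load()
    for dx,dy,dz,s in rows:
        a=np.array([np.cos(w),np.sin(w)]);b=np.array([np.sin(w),-np.cos(w)])
        x,y=np.array([x,y])+10*(dx*a+dy*b); z-=10*dz; w-=np.radians(s)
    json.dump([float(v) for v in (x,y,z,w)],open('cmd.json','w'))
def go(x,y,z,yaw):
    c=load();s=ctrl.read_state()
    w=c[3];d=np.array([x-c[0],y-c[1]])/10
    dy=(w-yaw+np.pi)%(2*np.pi)-np.pi
    print('cmd',np.round(c,3),'meas',s['eef_pos'].round(1),s['tool_rot'].round(3),'q7',s['qpos'][6].round(2))
    print('ROW dx %.2f dy %.2f dz %.2f spin %.1f'%(d@[np.cos(w),np.sin(w)],d@[np.sin(w),-np.cos(w)],(c[2]-z)/10,np.degrees(dy)))
def wrist(fn=None):
    im,d=ctrl.get_image('wrist'); c=ctrl.calibration('wrist'); q=load()
    if fn: cv2.imwrite('pics/'+fn,im[:,:,::-1])
    W=np.eye(4);W[:3,:3]=R.from_euler('xyz',[np.pi,0,q[3]]).as_matrix();W[:3,3]=q[:3];T=W@np.array(c['mount'])
    f=240/np.tan(np.radians(c['vfov'])/2);v,u=np.mgrid[:480,:640]
    P=np.stack([(u-c['cx'])/f*d,(v-c['cy'])/f*d,d],-1)@T[:3,:3].T+T[:3,3]; P[d<=0]=np.nan
    return im,d,P
E
python3 - <<'E'
from h import *
json.dump([267.277,592.52,256.313,2.718],open('cmd.json','w'))
upd((-44,-22.5,2.7,58.3),(-13.4,8.2,2.9,0))
im,d,P=wrist()
print(ring(P,np.array([675.5,83]),57,67))
b=P.reshape(-1,3)
for nm in ['coaster_blue','coaster_yellow']:
    for r in ctrl.trace('wrist',nm)[:1]:
        q=P[r['pixels']]; q=q[~np.isnan(q[:,0])]; print(nm,r['bbox'],np.median(q,0),cv2.minEnclosingCircle(q[:,:2].astype(np.float32)))
go(676,83.8,46,1.70)
E
```

```text
(1584, (array([677.8,  82.3]), np.float64(28.2)), (677.8, 81.8, 31.0), np.float64(61.1))
coaster_blue [84.8, 328.5, 161.2, 390.5] [486.41448388 -75.5610628   16.73335377] ((541.8582763671875, -13.875740051269531), 129.6131591796875)
coaster_yellow [15.8, 43.1, 128.3, 154.9] [463.1875181  161.57063084  16.07364703] ((460.7536315917969, 159.05735778808594), 44.573951721191406)
cmd [674.545  84.278 200.313   1.7  ] meas [674.   85.8 200.7] [ 3.141e+00 -1.000e-03  1.702e+00] q7 0.16
ROW dx -0.07 dy 0.14 dz 15.43 spin 0.0
```

Request:
{"name": "play_rows", "arguments": {"targets": [[0,-0.2,0.2,2,0],[0,-0.2,0.2,4.5,0],[0,-0.2,0.2,7,0],[0,-0.2,0.2,9.5,0],[0,-0.2,0.2,11.5,0],[0,-0.2,0.2,13,0],[0,-0.2,0.2,14.2,0],[0,-0.2,0.2,15,0],[0,-0.2,0.2,15.4,0],[0,-0.2,0.2,15.4,0]]}}

```text
clock: 4.1
eef_pos: [676.6, 82.6, 46.2]
tool_rot: [-3.142, -0.0, 1.7]
force: [0.0, -0.8, 0.5]
width: 85.5
gripper_force: 0.0
```

Request:
{"name": "play_rows", "arguments": {"targets": [[1,0,0,0,0],[1,0,0,0,0],[1,0,0,0,0],[1,0,0,0,0],[1,0,0,0,0],[1,0,0,0,0],[1,0,0,0,0],[1,0,0,0,0]]}}

```text
clock: 4.9
eef_pos: [677.5, 82.7, 47.6]
tool_rot: [3.139, -0.0, 1.7]
force: [0.5, 0.3, 6.2]
width: 59.7
gripper_force: 65.8
```

```bash
python3 -c "
from h import *
upd((-.2,.2,15.4,0)); go(493,-88,126,1.70)"
```

```text
cmd [676.787  82.553  46.313   1.7  ] meas [677.5  82.7  47.6] [ 3.139 -0.     1.7  ] q7 0.2
ROW dx -14.54 dy -20.43 dz -7.97 spin 0.0
```

Request:
{"name": "play_rows", "arguments": {"targets": [[1,0,0,-0.5,0],[1,0,0,-1.5,0],[1,0,0,-3,0],[1,0,0,-4.5,0],[1,0,0,-6,0],[1,0,0,-7.2,0],[1,0,0,-8,0],[1,0,0,-8,0]]}}

```text
clock: 5.7
eef_pos: [677.5, 82.7, 128.1]
tool_rot: [3.139, -0.0, 1.7]
force: [0.4, -0.2, -2.8]
width: 60.2
gripper_force: 65.3
```

Request:
{"name": "play_rows", "arguments": {"targets": [[1,-1,-1.4,0,0],[1,-3,-4.2,0,0],[1,-5.3,-7.5,0,0],[1,-7.6,-10.7,0,0],[1,-9.9,-13.9,0,0],[1,-12,-16.8,0,0],[1,-13.6,-19.1,0,0],[1,-14.5,-20.4,0,0],[1,-14.5,-20.4,0,0],[1,-14.5,-20.4,0,0]]}}

```text
clock: 6.7
eef_pos: [494.2, -86.9, 126.3]
tool_rot: [3.14, -0.0, 1.701]
force: [0.1, 0.0, -2.9]
width: 59.8
gripper_force: 65.8
```

```bash
python3 - <<'E'
from h import *
upd((0,0,-8,0),(-14.5,-20.4,0,0)); go(493,-88,66,1.70)
im,d,P=wrist('w2.png')
print('pot',ring(P,np.array([493,-88]),136,150))
for n in ['top','scene']:
    im,d,Q=grab(n); print(n,'pot',ring(Q,np.array([493,-88]),138,150))
for nm in ['coaster_blue','coaster_yellow']:
    for r in ctrl.trace('wrist',nm)[:1]:
        q=P[r['pixels']]; q=q[~np.isnan(q[:,0])&(abs(q[:,2]-17)<4)]; print(nm,r['bbox'],np.median(q,0),cv2.minEnclosingCircle(q[:,:2].astype(np.float32)))
E
```

```text
cmd [493.25  -87.609 126.313   1.7  ] meas [494.2 -86.9 126.3] [ 3.14  -0.     1.701] q7 0.49
ROW dx -0.04 dy -0.03 dz 6.03 spin 0.0
pot (9346, (array([492.8, -84. ]), np.float64(29.7)), (492.5, -80.0, 53.0), np.float64(140.2))
top pot (20, (array([ 498. , -100.6]), np.float64(45.0)), (505.2, -62.6, 25.2), np.float64(140.8))
scene pot (109, (array([494.5, -87.5]), np.float64(28.5)), (493.6, -86.8, 31.8), np.float64(141.3))
coaster_blue [263.5, 191.8, 383.2, 271.5] [488.47640979 -67.07651528  16.65709991] ((492.5225830078125, -86.93329620361328), 41.949222564697266)
```

View pics/w2.png

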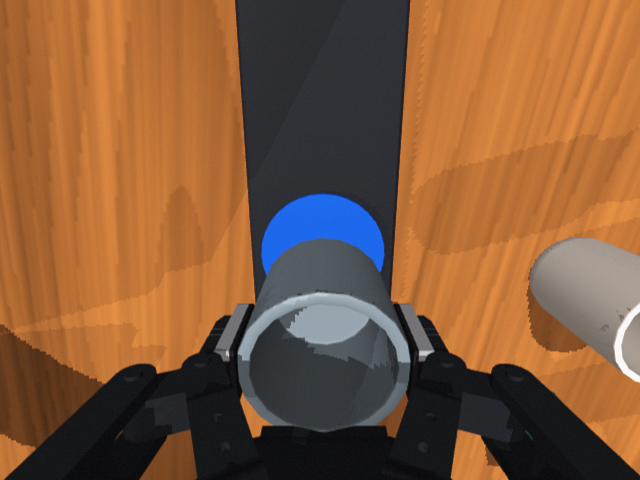

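The wrist view shows the pot held square over the board, with the coaster visible at (323,232) in line. The fitted coaster centre is within 1 mm of the tool axis, so I'm lowering slowly.

Request:
{"name": "play_rows", "arguments": {"targets": [[1,0,0,1,0],[1,0,0,2.5,0],[1,0,0,3.8,0],[1,0,0,4.8,0],[1,0,0,5.4,0],[1,0,0,5.7,0],[1,0,0,5.9,0],[1,0,0,6,0],[1,0,0,6.1,0],[1,0,0,6.1,0]]}}

```text
clock: 7.95
eef_pos: [493.1, -87.5, 65.5]
tool_rot: [3.141, 0.0, 1.7]
force: [-0.1, -0.3, -2.7]
width: 60.2
gripper_force: 65.8
```

Request:
{"name": "play_rows", "arguments": {"targets": [[1,0,0,0.05,0],[1,0,0,0.1,0],[1,0,0,0.15,0],[1,0,0,0.2,0],[1,0,0,0.2,0]]}}

```text
clock: 8.45
eef_pos: [493.1, -87.5, 64.5]
tool_rot: [3.141, -0.0, 1.7]
force: [-1.2, 1.1, 10.5]
width: 60.2
gripper_force: 67.2
```

Request:
{"name": "play_rows", "arguments": {"targets": [[0.3,0,0,-0.05,0],[0,0,0,-0.05,0],[0,0,0,-0.05,0],[0,0,0,-0.05,0],[0,0,0,-0.05,0],[0,0,0,-0.05,0],[0,0,0,-0.05,0]]}}

```text
clock: 9.15
eef_pos: [493.0, -87.5, 63.7]
tool_rot: [-3.141, -0.0, 1.7]
force: [-0.1, 0.4, -0.2]
width: 85.4
gripper_force: 0.0
```

Request:
{"name": "play_rows", "arguments": {"targets": [[0,0,0,-1,0],[0,0,0,-3,0],[0,0,0,-6,0],[0,0,0,-9,0],[0,0,0,-12,0],[0,0,0,-15,0],[0,0,0,-15,0]]}}

```text
clock: 9.85
eef_pos: [495.3, -88.1, 218.0]
tool_rot: [3.134, 0.002, 1.7]
force: [0.2, -0.1, -0.0]
width: 85.6
gripper_force: 0.0
```

```bash
python3 - <<'E'
from h import *
upd((0,0,6.1,0),(0,0,.2,0),(0,0,-.05,0),(0,0,-15,0))
im,d,P=wrist('w3.png')
print('pot',ring(P,np.array([493,-88]),72,86))
im,d,Q=grab('scene'); print('scene pot',ring(Q,np.array([493,-88]),74,86))
w=np.radians(16.5-90)  # tool y along mug x: handle dir 18deg
# mug x axis dir = handle-90deg = -72deg ; tool y=(sin w,-cos w)
for h in (18,): 
    for a in (h-90,h+90):
        print('yaw',np.radians(a+90))
go(677.5,-84.5,210,1.70)
E
```

```text
pot (1482, (array([489.7, -85.1]), np.float64(28.2)), (489.6, -85.6, 31.0), np.float64(74.2))
scene pot (237, (array([493.1, -88.9]), np.float64(28.4)), (492.5, -90.2, 32.7), np.float64(79.2))
yaw 0.3141592653589793
yaw 3.4557519189487724
cmd [493.25  -87.609 213.813   1.7  ] meas [493.2 -87.4 214.8] [3.14 0.   1.7 ] q7 0.44
ROW dx -2.07 dy 18.31 dz 0.38 spin 0.0
```

Request:
{"name": "play_rows", "arguments": {"targets": [[0,-0.2,1.8,0,8],[0,-0.4,3.6,0,16],[0,-0.6,5.5,0,24],[0,-0.8,7.5,0,32],[0,-1,9.5,0,40],[0,-1.2,11.5,0,48],[0,-1.5,13.5,0,56],[0,-1.8,15.5,0,64],[0,-2,17.2,0,72],[0,-2.1,18.3,0,79]]}}

```text
clock: 10.95
eef_pos: [677.4, -84.3, 211.7]
tool_rot: [-3.141, 0.003, 0.316]
force: [0.3, -0.3, 0.8]
width: 85.4
gripper_force: 0.0
```

Request:
{"name": "play_rows", "arguments": {"targets": [[0,0,0,0,0],[0,0,0,0,0],[0,0,0,0,0]]}}

```text
clock: 11.25
eef_pos: [676.0, -84.9, 213.2]
tool_rot: [-3.141, 0.002, 0.323]
force: [0.5, -0.3, -0.4]
width: 86.0
gripper_force: 0.0
```

```bash
python3 - <<'E'
from h import *
upd((-2.1,18.3,0,79))
im,d,P=wrist('w4.png')
c=np.array([677.5,-84.5])
print('mug',ring(P,c,80,90,45)); c=np.array(ring(P,c,80,90,45)[2][:2])
p=P.reshape(-1,3); r=np.hypot(*(p[:,:2]-c).T); h=p[(r>36)&(r<64)&(p[:,2]>30)&(p[:,2]<76)]
v=np.median(h[:,:2],0)-c; print('handle',len(h),v,np.degrees(np.arctan2(v[1],v[0])))
im,d,Q=grab('scene'); print('scene mug',ring(Q,c,80,90,45))
go(677.5,-84.5,60,.314)
E
```

```text
mug (1522, (array([680.9, -83.3]), np.float64(28.6)), (680.3, -83.4, 31.0), np.float64(84.8))
handle 415 [45.65167571 14.97424396] 18.160050616153928
scene mug (254, (array([678.3, -85.8]), np.float64(28.7)), (678.5, -86.3, 31.5), np.float64(85.0))
cmd [ 6.77429e+02 -8.47680e+01  2.13813e+02  3.22000e-01] meas [676.4 -84.9 213.8] [-3.141  0.     0.322] q7 -0.74
ROW dx 0.02 dy -0.02 dz 15.38 spin 0.4
```

View pics/w4.png

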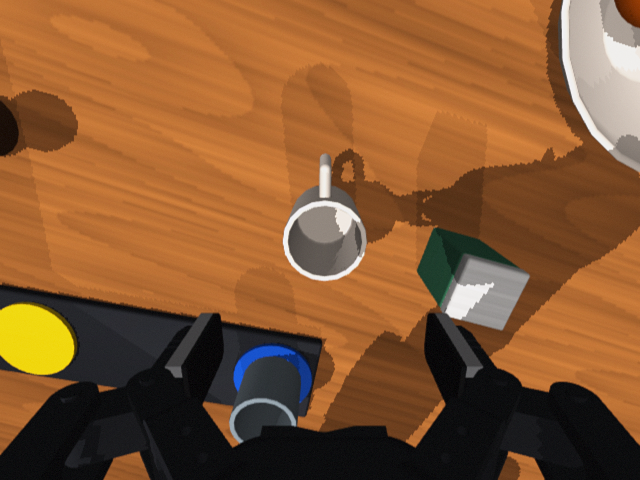

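The white mug rim is at (325,240) with its handle pointing straight up the image, so the jaws close across its own x. The tin at (485,290) is clear of the right finger.

Request:
{"name": "play_rows", "arguments": {"targets": [[0,0.1,0,2,0],[0,0.1,0,4.5,0],[0,0.1,0,7,0],[0,0.1,0,9.5,0],[0,0.1,0,11.5,0],[0,0.1,0,13,0],[0,0.1,0,14.4,0],[0,0.1,0,15.2,0],[0,0.1,0,15.6,0],[0,0.1,0,15.6,0]]}}

```text
clock: 12.35
eef_pos: [678.1, -84.4, 57.7]
tool_rot: [-3.142, 0.0, 0.322]
force: [0.2, -0.1, -0.1]
width: 85.2
gripper_force: 0.0
```

Request:
{"name": "play_rows", "arguments": {"targets": [[1,0,0,0,0],[1,0,0,0,0],[1,0,0,0,0],[1,0,0,0,0],[1,0,0,0,0],[1,0,0,0,0],[1,0,0,0,0],[1,0,0,0,0]]}}

```text
clock: 13.15
eef_pos: [678.9, -84.7, 58.9]
tool_rot: [3.141, -0.002, 0.321]
force: [0.2, 0.5, 5.3]
width: 59.7
gripper_force: 65.5
```

Request:
{"name": "play_rows", "arguments": {"targets": [[1,0,0,-0.5,0],[1,0,0,-1.5,0],[1,0,0,-3,0],[1,0,0,-4.5,0],[1,0,0,-6,0],[1,0,0,-7.5,0],[1,0,0,-9,0],[1,0,0,-10,0],[1,0,0,-10,0]]}}

```text
clock: 14.05
eef_pos: [679.1, -84.7, 159.9]
tool_rot: [3.14, -0.003, 0.322]
force: [-0.1, 0.6, -2.5]
width: 59.9
gripper_force: 65.0
```

```bash
python3 -c "
from h import *
upd((.1,0,15.6,0),(0,0,-10,0)); go(461,160,158,.322)"
```

```text
cmd [ 6.78378e+02 -8.44520e+01  1.57813e+02  3.22000e-01] meas [679.1 -84.7 159.9] [ 3.14e+00 -3.00e-03  3.22e-01] q7 -0.71
ROW dx -12.89 dy -30.06 dz -0.02 spin -0.0
```

Request:
{"name": "play_rows", "arguments": {"targets": [[1,-0.8,-2,0,0],[1,-2.4,-5.6,0,0],[1,-4.2,-9.7,0,0],[1,-6,-13.9,0,0],[1,-7.8,-18,0,0],[1,-9.5,-22,0,0],[1,-11,-25.5,0,0],[1,-12.2,-28.3,0,0],[1,-12.9,-30,0,0],[1,-12.9,-30,0,0]]}}

```text
clock: 15.05
eef_pos: [458.2, 162.2, 157.2]
tool_rot: [-3.139, 0.003, 0.326]
force: [0.4, 0.8, -2.8]
width: 59.8
gripper_force: 65.6
```

Request:
{"name": "play_rows", "arguments": {"targets": [[1,0,0,0,0],[1,0,0,0,0]]}}

```text
clock: 15.25
eef_pos: [461.9, 158.4, 157.9]
tool_rot: [3.14, -0.001, 0.32]
force: [-0.2, 0.2, -1.9]
width: 59.7
gripper_force: 65.6
```

```bash
python3 - <<'E'
from h import *
upd((-12.9,-30,0,0)); go(461,160,80,.322)
im,d,P=wrist('w5.png')
for nm in ['coaster_yellow','board']:
    for r in ctrl.trace('wrist',nm)[:1]:
        q=P[r['pixels']]; q=q[~np.isnan(q[:,0])&(abs(q[:,2]-17)<4)]; print(nm,r['bbox'],len(q),cv2.minEnclosingCircle(q[:,:2].astype(np.float32)))
for n in ['top','scene']:
    im,d,Q=grab(n); print(n,'mug',ring(Q,np.array([461,160]),180,194,42))
    for r in ctrl.trace(n,'coaster_yellow')[:1]:
        q=Q[r['pixels']]; q=q[abs(q[:,2]-17)<4]; print('coaster',cv2.minEnclosingCircle(q[:,:2].astype(np.float32)))
E
```

```text
cmd [4.61151e+02 1.59378e+02 1.57813e+02 3.22000e-01] meas [461.9 158.4 157.9] [ 3.14e+00 -1.00e-03  3.20e-01] q7 -0.99
ROW dx 0.01 dy -0.06 dz 7.78 spin -0.0
coaster_yellow [265.6, 183.3, 373.6, 260.6] 3949 ((460.8316955566406, 162.445556640625), 41.92864227294922)
board [258.5, 163.5, 640.0, 348.6] 372 ((477.82818603515625, 65.4268798828125), 146.16563415527344)
top mug (28, (array([460.4, 140.4]), np.float64(19.4)), (452.6, 130.9, 21.4), np.float64(184.4))
coaster ((446.8355712890625, 149.99139404296875), 38.071529388427734)
scene mug (208, (array([454.7, 156.8]), np.float64(35.5)), (461.2, 160.0, 41.9), np.float64(185.3))
coaster ((460.02886962890625, 159.0377197265625), 44.053688049316406)
```

View pics/w5.png

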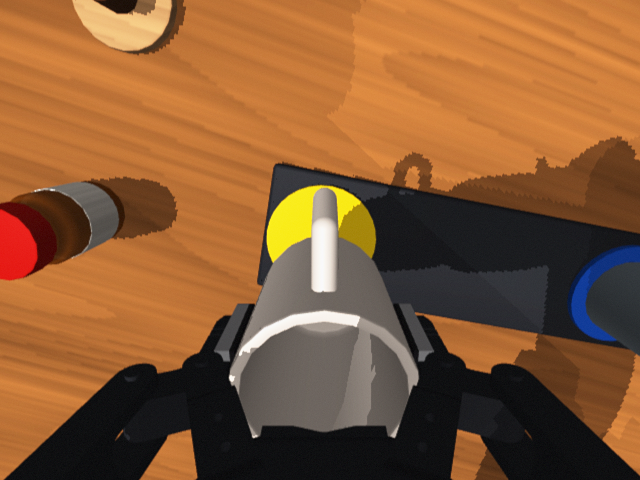

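The yellow coaster is at (321,235), and the mug is centred over it in the jaws with its handle toward +x. The spice jar at (40,240) is clear of the left finger. I'm lowering now.

Request:
{"name": "play_rows", "arguments": {"targets": [[1,0,-0.1,1.2,0],[1,0,-0.15,2.8,0],[1,0,-0.15,4.3,0],[1,0,-0.15,5.6,0],[1,0,-0.15,6.6,0],[1,0,-0.15,7.3,0],[1,0,-0.15,7.7,0],[1,0,-0.15,7.9,0],[1,0,-0.15,8.1,0],[1,0,-0.15,8.1,0]]}}

```text
clock: 16.6
eef_pos: [460.6, 161.0, 76.9]
tool_rot: [-3.142, -0.0, 0.321]
force: [-0.8, -0.1, -2.0]
width: 59.8
gripper_force: 65.6
```

Request:
{"name": "play_rows", "arguments": {"targets": [[1,0,0,0.05,0],[1,0,0,0.1,0],[1,0,0,0.15,0],[1,0,0,0.2,0],[1,0,0,0.2,0]]}}

```text
clock: 17.1
eef_pos: [460.6, 161.0, 75.8]
tool_rot: [-3.141, -0.001, 0.321]
force: [-1.8, 0.3, 9.2]
width: 59.7
gripper_force: 66.7
```

Request:
{"name": "play_rows", "arguments": {"targets": [[0.3,0,0,-0.05,0],[0,0,0,-0.05,0],[0,0,0,-0.05,0],[0,0,0,-0.05,0],[0,0,0,-0.05,0],[0,0,0,-0.05,0],[0,0,0,-0.05,0]]}}

```text
clock: 17.8
eef_pos: [460.5, 160.9, 75.3]
tool_rot: [3.142, 0.0, 0.321]
force: [0.5, -0.3, -0.1]
width: 85.5
gripper_force: 0.0
```

Request:
{"name": "play_rows", "arguments": {"targets": [[0,0,0,-1,0],[0,0,0,-3,0],[0,0,0,-6,0],[0,0,0,-9,0],[0,0,0,-12,0],[0,0,0,-14.5,0],[0,0,0,-14.5,0],[0,0,0,-14.5,0]]}}

```text
clock: 18.6
eef_pos: [460.3, 161.2, 220.8]
tool_rot: [-3.141, -0.001, 0.322]
force: [0.5, 0.6, -0.1]
width: 85.3
gripper_force: 0.0
```

```bash
python3 - <<'E'
from h import *
upd((0,-.15,8.1,0),(0,0,.2,0),(0,0,-.05,0),(0,0,-14.5,0)); go(677,-213.7,220,1.618)
im,d,P=wrist()
print('mug',ring(P,np.array([461,160]),97,107,45))
im,d,Q=grab('scene'); print('scene mug',ring(Q,np.array([461,160]),97,107,45))
E
```

```text
cmd [4.60676e+02 1.60801e+02 2.20313e+02 3.22000e-01] meas [460.3 161.2 220.8] [-3.141e+00 -1.000e-03  3.220e-01] q7 -1.08
ROW dx 8.68 dy 42.37 dz 0.03 spin -74.3
mug (1544, (array([461.4, 161.7]), np.float64(28.6)), (460.9, 161.5, 31.1), np.float64(100.8))
scene mug (228, (array([460.3, 158.9]), np.float64(28.9)), (458.9, 158.4, 32.5), np.float64(101.9))
```

Mug sits on the coaster (wrist 461,161.5, the same as the coaster in that frame). Next is the tin.

Request:
{"name": "play_rows", "arguments": {"targets": [[0,0.7,3.5,0,-7.5],[0,1.5,7.8,0,-15],[0,2.4,12.1,0,-22.5],[0,3.3,16.4,0,-30],[0,4.2,20.7,0,-37.5],[0,5.1,25,0,-45],[0,6,29.3,0,-52.5],[0,6.9,33.6,0,-60],[0,7.8,37.9,0,-67.5],[0,8.7,42.4,0,-74.3]]}}

```text
clock: 19.7
eef_pos: [676.8, -215.0, 218.4]
tool_rot: [-3.139, -0.002, 1.623]
force: [1.3, 1.3, -0.4]
width: 85.5
gripper_force: 0.0
```

Request:
{"name": "play_rows", "arguments": {"targets": [[0,0,0,0,0],[0,0,0,0,0],[0,0,0,0,0],[0,0,0,0,0]]}}

```text
clock: 20.1
eef_pos: [676.7, -211.7, 219.7]
tool_rot: [-3.14, -0.002, 1.62]
force: [0.1, -0.9, 0.8]
width: 85.4
gripper_force: 0.0
```

```bash
python3 - <<'E'
from h import *
upd((8.7,42.4,0,-74.3)); go(677,-213.7,66,1.618)
im,d,P=wrist('w6.png'); p=P.reshape(-1,3)
t=p[(np.hypot(*(p[:,:2]-[677,-213]).T)<50)&(p[:,2]>84)&(p[:,2]<97)]
print('tin',len(t),cv2.minAreaRect(t[:,:2].astype(np.float32)),t.mean(0))
E
```

```text
cmd [ 677.26  -213.947  220.313    1.618] meas [ 676.7 -211.7  219.7] [-3.14e+00 -2.00e-03  1.62e+00] q7 0.5
ROW dx 0.03 dy -0.02 dz 15.43 spin 0.0
tin 4339 ((678.9459228515625, -214.7376251220703), (50.046173095703125, 50.43714904785156), 2.5323410034179688) [ 678.86763671 -212.84818653   90.09261045]
```

View pics/w6.png

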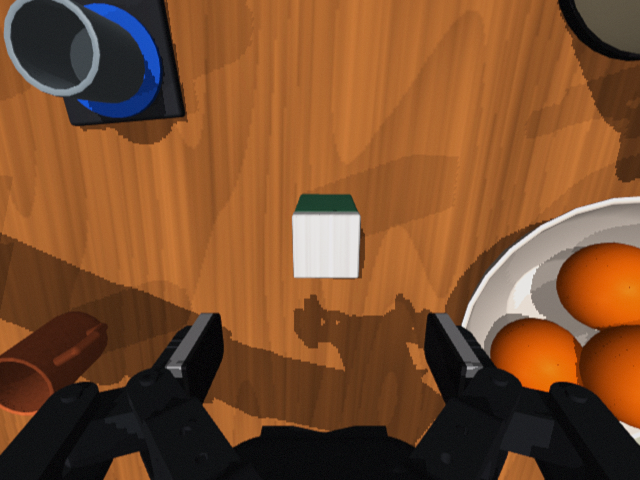

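The tin top is at (326,245), square to the jaws. The fruit bowl at right (465,330) may be near the right finger, so I'm checking the clearance.

```bash
python3 - <<'E'
from h import *
im,d,Q=grab('top'); p=Q.reshape(-1,3)
t=p[(abs(p[:,1]+213)<50)&(p[:,2]>12)&(p[:,0]>712)&(p[:,0]<900)]
print(np.nanpercentile(t[:,0],[0,1,5]))
E
```

```text
[712.06128704 712.79039906 716.77897435]
```

```bash
python3 - <<'E'
from h import *
for P in (grab('top')[2],wrist()[2],grab('scene')[2]):
    p=P.reshape(-1,3)
    for lo,hi in ((15,110),):
        t=p[(abs(p[:,1]+213)<45)&(p[:,2]>lo)&(p[:,2]<hi)&(p[:,0]>708)&(p[:,0]<900)]
        i=np.argsort(t[:,0])[:5]; print(len(t),t[i].round())
E
```

```text
1060 [[ 804. -246.   75.]
 [ 804. -244.   75.]
 [ 805. -249.   72.]
 [ 806. -242.   76.]
 [ 806. -238.   76.]]
6403 [[ 800. -257.   75.]
 [ 801. -257.   75.]
 [ 801. -257.   76.]
 [ 801. -256.   75.]
 [ 801. -256.   74.]]
1731 [[ 801. -254.   76.]
 [ 801. -256.   76.]
 [ 802. -253.   74.]
 [ 803. -256.   75.]
 [ 803. -258.   75.]]
```

Bowl is 65 mm clear, so I'm going down.

Request:
{"name": "play_rows", "arguments": {"targets": [[0,0,0.05,2,0],[0,0,0.05,4.5,0],[0,0,0.05,7,0],[0,0,0.05,9.5,0],[0,0,0.05,11.5,0],[0,0,0.05,13,0],[0,0,0.05,14.4,0],[0,0,0.05,15.2,0],[0,0,0.05,15.4,0],[0,0,0.05,15.4,0]]}}

```text
clock: 21.35
eef_pos: [677.7, -214.0, 66.5]
tool_rot: [3.141, 0.0, 1.618]
force: [-0.5, -0.6, 1.1]
width: 85.3
gripper_force: 0.0
```

Request:
{"name": "play_rows", "arguments": {"targets": [[1,0,0,0,0],[1,0,0,0,0],[1,0,0,0,0],[1,0,0,0,0],[1,0,0,0,0],[1,0,0,0,0],[1,0,0,0,0],[1,0,0,0,0]]}}

```text
clock: 22.15
eef_pos: [678.1, -214.1, 67.2]
tool_rot: [3.14, 0.0, 1.618]
force: [0.5, 0.0, 5.4]
width: 49.7
gripper_force: 63.1
```

Request:
{"name": "play_rows", "arguments": {"targets": [[1,0,0,-0.5,0],[1,0,0,-1.5,0],[1,0,0,-3,0],[1,0,0,-5,0],[1,0,0,-7,0],[1,0,0,-9,0],[1,0,0,-11,0],[1,0,0,-12,0],[1,0,0,-12,0]]}}

```text
clock: 23.05
eef_pos: [678.4, -214.3, 188.7]
tool_rot: [3.138, 0.001, 1.618]
force: [0.8, -0.4, -1.6]
width: 49.4
gripper_force: 62.3
```

```bash
python3 -c "
from h import *
upd((0,.05,15.4,0),(0,0,-12,0)); go(477.3,36.7,186,1.698)"
```

```text
cmd [ 677.759 -213.924  186.313    1.618] meas [ 678.4 -214.3  188.7] [3.138e+00 1.000e-03 1.618e+00] q7 0.51
ROW dx 25.99 dy -18.83 dz 0.03 spin -4.6
```

Request:
{"name": "play_rows", "arguments": {"targets": [[1,1.6,-1.2,0,-0.5],[1,4.8,-3.5,0,-1],[1,8.4,-6.1,0,-1.5],[1,12,-8.7,0,-2],[1,15.6,-11.3,0,-2.5],[1,19.2,-13.9,0,-3],[1,22.3,-16.1,0,-3.6],[1,24.6,-17.8,0,-4.2],[1,26,-18.8,0,-4.6],[1,26,-18.8,0,-4.6]]}}

```text
clock: 24.05
eef_pos: [474.8, 39.5, 185.6]
tool_rot: [-3.138, -0.002, 1.703]
force: [-0.0, 0.3, -2.9]
width: 49.4
gripper_force: 62.8
```

Request:
{"name": "play_rows", "arguments": {"targets": [[1,0,0,2,0],[1,0,0,4,0],[1,0,0,6,0],[1,0,0,7.5,0],[1,0,0,8.5,0],[1,0,0,9,0],[1,0,0,9,0],[1,0,0,9,0]]}}

```text
clock: 24.85
eef_pos: [477.8, 36.7, 96.7]
tool_rot: [3.141, 0.0, 1.698]
force: [0.3, 0.5, -1.9]
width: 49.7
gripper_force: 62.8
```

```bash
python3 - <<'E'
from h import *
upd((26,-18.8,0,-4.6),(0,0,9,0)); go(477.3,36.7,78.3,1.698)
im,d,P=wrist('w7.png')
for r in ctrl.trace('wrist','coaster_yellow')[:1]:
    q=P[r['pixels']]; q=q[~np.isnan(q[:,0])&(abs(q[:,2]-17)<4)]; print(r['bbox'],len(q),cv2.minEnclosingCircle(q[:,:2].astype(np.float32)))
for n in ['top','scene']:
    p=grab(n)[2].reshape(-1,3)
    t=p[(np.hypot(*(p[:,:2]-[477,37]).T)<36)&(p[:,2]>114)&(p[:,2]<126)]
    print(n,'tin',len(t),cv2.minAreaRect(t[:,:2].astype(np.float32)))
E
```

```text
cmd [477.589  36.827  96.313   1.699] meas [477.8  36.7  96.7] [3.141 0.    1.698] q7 0.32
ROW dx -0.01 dy -0.03 dz 1.80 spin 0.0
[239.0, 27.8, 410.1, 123.6] 4721 ((461.6387023925781, 158.98446655273438), 41.90211486816406)
top tin 0 ((0.0, 0.0), (0.0, 0.0), 0.0)
scene tin 163 ((477.8709716796875, 35.58771514892578), (50.50188064575195, 49.57123947143555), 6.347140789031982)
```

View pics/w7.png

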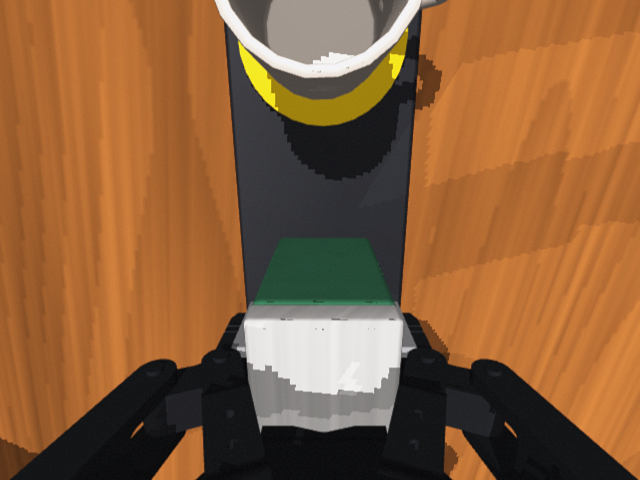

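The tin at (322,370) is held square over the board, midway along it. I'm lowering it and letting go.

Request:
{"name": "play_rows", "arguments": {"targets": [[1,0,0,0.5,0],[1,0,0,1,0],[1,0,0,1.4,0],[1,0,0,1.6,0],[1,0,0,1.7,0],[1,0,0,1.75,0],[1,0,0,1.8,0],[1,0,0,1.85,0],[1,0,0,1.85,0]]}}

```text
clock: 25.95
eef_pos: [477.1, 36.9, 79.1]
tool_rot: [-3.142, -0.001, 1.698]
force: [-2.5, -1.3, 15.2]
width: 49.5
gripper_force: 64.7
```

Request:
{"name": "play_rows", "arguments": {"targets": [[0.3,0,0,0,0],[0,0,0,0,0],[0,0,0,0,0],[0,0,0,0,0],[0,0,0,0,0],[0,0,0,0,0],[0,0,0,0,0]]}}

```text
clock: 26.65
eef_pos: [477.3, 36.9, 77.7]
tool_rot: [-3.141, -0.0, 1.699]
force: [-0.1, 0.2, -0.7]
width: 85.6
gripper_force: 0.0
```

Request:
{"name": "play_rows", "arguments": {"targets": [[0,0,0,-1,0],[0,0,0,-3,0],[0,0,0,-6,0],[0,0,0,-9,0],[0,0,0,-12,0],[0,0,0,-14,0],[0,0,0,-14,0]]}}

```text
clock: 27.35
eef_pos: [479.0, 37.0, 220.9]
tool_rot: [3.135, -0.0, 1.698]
force: [0.5, 0.6, -0.1]
width: 84.8
gripper_force: 0.0
```

```bash
python3 -c "
from h import *
upd((0,0,1.85,0),(0,0,-14,0)); go(575,332.8,180,2.1)"
```

```text
cmd [477.589  36.827 217.813   1.699] meas [479.   37.  220.9] [ 3.135 -0.     1.698] q7 0.23
ROW dx 28.11 dy 13.44 dz 3.78 spin -23.0
```

Request:
{"name": "play_rows", "arguments": {"targets": [[0.4,2,1,0.2,0],[0.4,5.5,2.6,0.7,0],[0.4,9.5,4.5,1.3,0],[0.4,13.5,6.4,1.8,0],[0.4,17.5,8.3,2.3,0],[0.4,21.2,10.1,2.8,0],[0.4,24.5,11.7,3.3,0],[0.4,27,12.9,3.6,0],[0.4,28.1,13.4,3.8,0],[0.4,28.1,13.4,3.8,0]]}}

```text
clock: 28.35
eef_pos: [573.6, 333.9, 178.5]
tool_rot: [-3.14, 0.0, 1.701]
force: [0.1, 1.0, 1.2]
width: 51.3
gripper_force: 0.0
```

Request:
{"name": "play_rows", "arguments": {"targets": [[0.4,0,0,0,0],[0.4,0,0,0,0],[0.4,0,0,0,0],[0.4,0,0,0,0]]}}

```text
clock: 28.75
eef_pos: [574.7, 331.7, 180.3]
tool_rot: [3.141, -0.0, 1.697]
force: [-0.1, 1.0, -0.1]
width: 51.1
gripper_force: 0.0
```

```bash
python3 - <<'E'
from h import *
upd((28.1,13.4,3.8,0)); go(575,332.8,44,1.699); print(ctrl.finger_overhang)
im,d,P=wrist('w8.png')
c=np.array([575,332.8])
print('knob',ring(P,c,31,42,30)); print('disc',ring(P,c,5,15,50))
Q=grab('scene')[2]
print('scene knob',ring(Q,c,31,42,30),'disc',ring(Q,c,5,15,50))
E
```

```text
cmd [574.643 332.627 179.813   1.699] meas [574.7 331.7 180.3] [ 3.141 -0.     1.697] q7 -0.2
ROW dx 0.01 dy 0.04 dz 13.58 spin -0.0
25.0
knob (697, (array([575.9, 336.6]), np.float64(8.3)), (576.0, 336.2, 11.9), np.float64(35.1))
disc (3691, (array([576. , 335.9]), np.float64(25.0)), (576.2, 336.1, 33.0), np.float64(9.2))
scene knob (101, (array([576.1, 331.8]), np.float64(8.7)), (575.7, 331.9, 12.9), np.float64(36.8)) disc (532, (array([575.5, 331.3]), np.float64(26.0)), (573.3, 335.3, 49.6), np.float64(11.2))
```

View pics/w8.png

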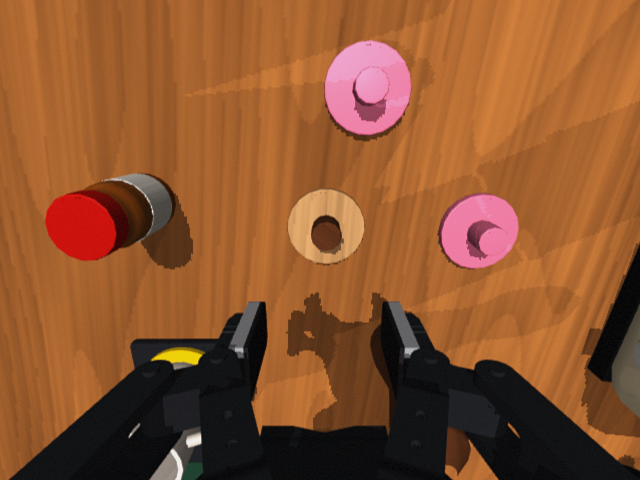

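The wooden lid is at (326,227) with its knob at (327,235). The pinks are at (368,88) and (480,232), both outside the jaws' path. I'm descending onto the knob.

Request:
{"name": "play_rows", "arguments": {"targets": [[0.4,0.1,0.1,2,0],[0.4,0.1,0.1,4.5,0],[0.4,0.1,0.1,7,0],[0.4,0.1,0.1,9,0],[0.4,0.1,0.1,11,0],[0.4,0.1,0.1,12.3,0],[0.4,0.1,0.1,13.2,0],[0.4,0.1,0.1,13.7,0],[0.4,0.1,0.1,14,0],[0.4,0.1,0.1,14,0]]}}

```text
clock: 29.85
eef_pos: [575.5, 333.9, 40.1]
tool_rot: [3.141, -0.0, 1.699]
force: [-0.1, 0.2, -0.3]
width: 51.3
gripper_force: 0.0
```

Request:
{"name": "play_rows", "arguments": {"targets": [[0.6,0,0,0,0],[0.8,0,0,0,0],[1,0,0,0,0],[1,0,0,0,0],[1,0,0,0,0],[1,0,0,0,0],[1,0,0,0,0],[1,0,0,0,0]]}}

```text
clock: 30.65
eef_pos: [575.8, 334.1, 40.8]
tool_rot: [3.14, -0.001, 1.699]
force: [-1.2, -0.3, 5.3]
width: 21.7
gripper_force: 59.0
```

Request:
{"name": "play_rows", "arguments": {"targets": [[1,0,0,-0.5,0],[1,0,0,-1.5,0],[1,0,0,-3,0],[1,0,0,-5,0],[1,0,0,-7,0],[1,0,0,-9,0],[1,0,0,-11,0],[1,0,0,-13,0],[1,0,0,-14,0],[1,0,0,-14,0]]}}

```text
clock: 31.65
eef_pos: [576.4, 334.3, 182.2]
tool_rot: [3.138, -0.002, 1.699]
force: [-1.2, -0.6, -0.9]
width: 21.9
gripper_force: 58.8
```

```bash
python3 - <<'E'
from h import *
upd((.1,.1,14,0),(0,0,-14,0)); go(493,-87.3,180,1.699)
im,d,P=wrist()
c=np.array(load()[:2])
print('disc',ring(P,c,138,155,40))
p=grab('scene')[2]; print('scene disc',ring(p,c,138,155,40),'pot',ring(p,np.array([493,-88]),74,84))
E
```

```text
cmd [575.508 333.746 179.813   1.699] meas [576.4 334.3 182.2] [ 3.138e+00 -2.000e-03  1.699e+00] q7 -0.2
ROW dx -40.71 dy -13.56 dz -0.02 spin -0.0
disc (7276, (array([575.1, 336.5]), np.float64(24.8)), (575.5, 334.7, 33.3), np.float64(148.6))
scene disc (546, (array([577.6, 330.8]), np.float64(25.3)), (575.8, 331.3, 33.6), np.float64(150.8)) pot (235, (array([493.1, -88.9]), np.float64(28.3)), (492.5, -89.8, 32.0), np.float64(79.3))
```

Request:
{"name": "play_rows", "arguments": {"targets": [[1,-1.5,-0.5,0,0],[1,-5,-1.7,0,0],[1,-9,-3,0,0],[1,-13,-4.3,0,0],[1,-17,-5.7,0,0],[1,-21,-7,0,0],[1,-25,-8.3,0,0],[1,-29,-9.7,0,0],[1,-33,-11,0,0],[1,-36.5,-12.2,0,0]]}}

```text
clock: 32.75
eef_pos: [499.4, -45.9, 178.9]
tool_rot: [-3.139, 0.0, 1.697]
force: [-0.4, -0.8, -0.3]
width: 22.0
gripper_force: 58.9
```

Request:
{"name": "play_rows", "arguments": {"targets": [[1,-2.5,-0.8,0,0],[1,-3.9,-1.2,0,0],[1,-4.2,-1.3,0,0],[1,-4.2,-1.3,0,0],[1,-4.2,-1.3,1.5,0],[1,-4.2,-1.3,3,0],[1,-4.2,-1.3,4,0],[1,-4.2,-1.3,4,0],[1,-4.2,-1.3,4,0]]}}

```text
clock: 33.65
eef_pos: [493.4, -86.4, 139.7]
tool_rot: [-3.141, -0.0, 1.699]
force: [0.3, -0.6, -0.3]
width: 21.7
gripper_force: 58.9
```

```bash
python3 - <<'E'
from h import *
upd((-36.5,-12.2,0,0),(-4.2,-1.3,4,0)); go(493.2,-87.6,119,1.699)
im,d,P=wrist('w9.png')
c=np.array(load()[:2])
print('disc',ring(P,c,98,114,40))
p=grab('scene')[2]; print('scene disc',ring(p,c,98,114,40))
E
```

```text
cmd [493.537 -87.151 139.813   1.699] meas [493.4 -86.4 139.7] [-3.141 -0.     1.699] q7 0.51
ROW dx -0.04 dy -0.04 dz 2.08 spin -0.0
disc (7228, (array([493.1, -84.4]), np.float64(24.9)), (493.4, -85.9, 33.2), np.float64(108.7))
scene disc (456, (array([495.3, -88.1]), np.float64(25.6)), (494.6, -88.1, 34.1), np.float64(110.2))
```

View pics/w9.png

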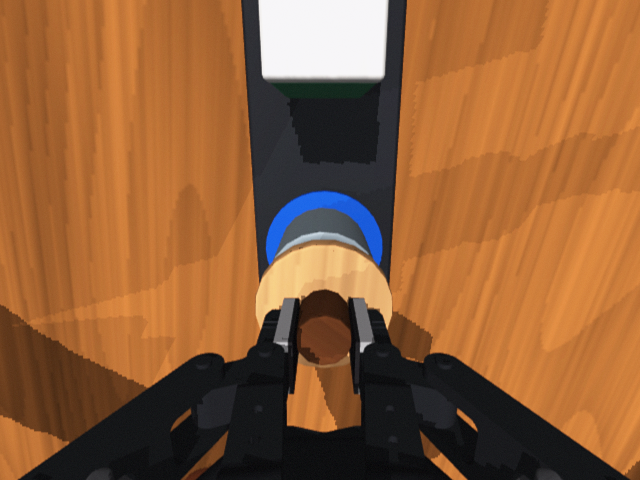

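The lid disc at (323,300) is over the pot, to within about 2 mm. I'm trimming 1 mm and setting it down.

Request:
{"name": "play_rows", "arguments": {"targets": [[1,-0.1,-0.1,0.5,0],[1,-0.1,-0.1,1.1,0],[1,-0.1,-0.1,1.5,0],[1,-0.1,-0.1,1.8,0],[1,-0.1,-0.1,1.9,0],[1,-0.1,-0.1,2,0],[1,-0.1,-0.1,2.05,0],[1,-0.1,-0.1,2.1,0],[1,-0.1,-0.1,2.12,0],[1,-0.1,-0.1,2.12,0]]}}

```text
clock: 34.75
eef_pos: [492.3, -88.2, 119.7]
tool_rot: [3.141, -0.0, 1.698]
force: [-2.7, 1.0, 10.2]
width: 21.9
gripper_force: 59.8
```

Request:
{"name": "play_rows", "arguments": {"targets": [[0.5,0,0,-0.03,0],[0.4,0,0,-0.03,0],[0.3,0,0,-0.03,0],[0.3,0,0,-0.03,0],[0.3,0,0,-0.03,0],[0.3,0,0,-0.03,0]]}}

```text
clock: 35.35
eef_pos: [492.4, -88.2, 118.8]
tool_rot: [-3.141, -0.0, 1.699]
force: [-0.3, 0.3, 0.1]
width: 59.9
gripper_force: 0.0
```

Request:
{"name": "play_rows", "arguments": {"targets": [[0.3,0,0,-1,0],[0.3,0,0,-3,0],[0.3,0,0,-6,0],[0.3,0,0,-9,0],[0.3,0,0,-12,0],[0.3,-4,0,-13,0],[0.3,-9,0,-13,0],[0.3,-13,0,-13,0],[0.3,-15,0,-13,0],[0.3,-15,0,-13,0]]}}

```text
clock: 36.35
eef_pos: [510.9, -241.2, 249.7]
tool_rot: [3.141, 0.003, 1.693]
force: [-0.5, -0.0, 1.0]
width: 59.9
gripper_force: 0.0
```

```bash
python3 - <<'E'
from h import *
for n in ['scene','top']:
    im,d,P=grab(n,n+'9.png'); p=P.reshape(-1,3)
    print(n,'lid',ring(P,np.array([493,-88]),84,94,45),'knob',ring(P,np.array([493,-88]),110,120,30))
    print('mug',ring(P,np.array([461,160]),97,107,45))
    t=p[(np.hypot(*(p[:,:2]-[477,37]).T)<45)&(p[:,2]>97)&(p[:,2]<107)]
    print('tin',len(t),cv2.minAreaRect(t[:,:2].astype(np.float32)))
    for k in ['mug_terracotta','pepper_mill','spice_jar','coaster_blue','coaster_yellow']:
        for r in ctrl.trace(n,k)[:1]: print(k,r['bbox'])
a=cv2.imread('pics/scene9.png')[140:340,120:560]; b=cv2.imread('pics/top9.png')[140:330,110:560]
cv2.imwrite('pics/fin.png',np.vstack([cv2.resize(a,(620,282)),cv2.resize(b,(620,262))]))
E
```

```text
scene lid (473, (array([493.2, -89.7]), np.float64(25.3)), (492.1, -92.0, 34.8), np.float64(90.2)) knob (96, (array([492.9, -89.8]), np.float64(8.9)), (492.1, -90.1, 12.8), np.float64(116.1))
mug (227, (array([460.4, 159. ]), np.float64(28.9)), (459.7, 160.2, 32.7), np.float64(102.3))
tin 465 ((476.6933898925781, 35.5709228515625), (53.47863006591797, 49.94575500488281), 6.930422306060791)
mug_terracotta [146.7, 147.4, 177.4, 193.5]
pepper_mill [401.3, 252.9, 433.4, 311.9]
spice_jar [452.8, 180.2, 483.4, 219.1]
coaster_blue [256.4, 209.9, 291.1, 234.1]
coaster_yellow [369.3, 206.5, 407.3, 230.4]
top lid (738, (array([491.1, -87.8]), np.float64(24.7)), (491.4, -87.7, 33.0), np.float64(89.3)) knob (120, (array([490.8, -87.6]), np.float64(8.4)), (490.7, -87.7, 11.9), np.float64(114.8))
mug (206, (array([458.9, 161.3]), np.float64(28.7)), (458.8, 161.8, 31.0), np.float64(102.0))
tin 663 ((475.8419189453125, 38.06272506713867), (50.005096435546875, 49.772300720214844), 6.965640068054199)
mug_terracotta [509.8, 283.1, 530.4, 316.7]
pepper_mill [229.1, 166.5, 261.9, 202.4]
spice_jar [170.2, 289.6, 205.7, 315.2]
coaster_blue [379.1, 247.1, 411.0, 288.4]
```

View pics/fin.png

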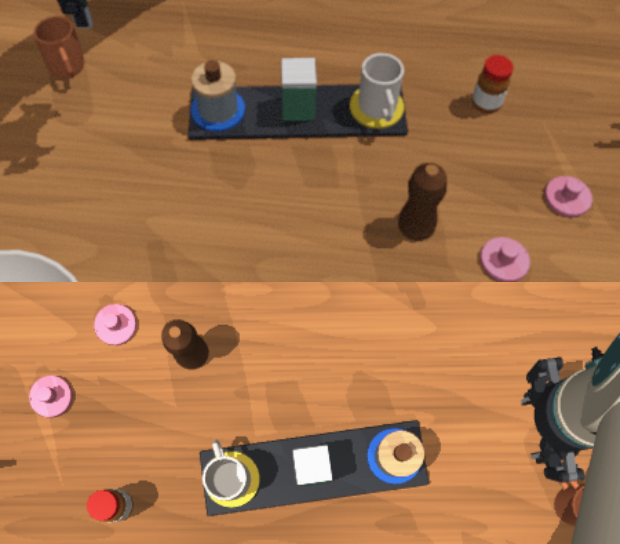

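Both views show the lidded pot on blue, the tin square at mid-board and the mug on yellow, all upright and within 2 mm. The bystanders have not moved, so I'm handing in.

```bash
python3 -c "
from cell import ctrl
print(ctrl.finish_job())"
```

```text
the job is handed in; nothing more can be done
None
```

I handed the job in at about 36 s: pot with its lid on blue, white mug on yellow and tin square in the middle, each within about 2 mm by the last camera check, and the bystanders untouched; no verdict came back.

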